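Drive a stuck cartridge out of an inclined barrel with a push-rod

ROBOT

A 7-joint arm with a two-finger parallel gripper is mounted at the origin on a cart in front of the work surface, level with it; the furniture and walls round the work are solid. World frame = base frame: x ahead of the robot, y to its left, z up, the work surface at z = 0. Lengths are in m, angles in rad, forces in N, time in s.
With the tool pointing down it reaches from about 0.4 to 0.85 m from the base axis. Payload 4.5 kg.
Tool frame: the origin (TCP) lies between the finger pads; the fingertips stand ahead of it and the grasp point (between the pads) lies 3 mm ahead of it (bot.finger_overhang is the z of the fingertips in the tool frame, in m); z points along the fingers, y is the line along which they close (so a half turn about z gives the same grasp; the last joint's range is limited). The gripper opens to 88 mm and grips with 3 to 60 N. Pads are 18 mm wide; open, the fingers measure 123 mm over their backs; the gripper's body (75 mm by 187 mm) begins 45 mm behind the grasp point.
Start: joints at [1.322, 0.689, -0.195, 1.565, 0.157, 0.902, -0.215], TCP at [0.174, -0.6, 0.261] pointing down, gripper open.
Joint ranges: [-3.01, 3.01], [-0.46, 2.08], [-1.47, 1.51], [0.13, 2.56], [-1, 4.14], [0.04, 2.09], [-2.66, 2.66]. Speed limits (rad/s): [2.57, 2.57, 3.14, 3.14, 3.14, 3.14, 3.14].

INTERFACE

Orientations are given as a unit quaternion [w, x, y, z].
In Python, from station import bot gives the robot as it stands. The module is installed in compiled form; this text tells all that it offers.
- The arm moves only by the shell command python3 -m creep 'ROWS' [OPENING]. ROWS is JSON, a list that holds one entry, the list of rows, each a list of 4 numbers: the shift along the tool's x, y, z in m, then the turn about the tool's z in degrees. A call has 1 to 20 rows; each row is the pose to reach, as a shift and turn from the pose commanded when the call began, along the tool's axes at that moment; what a row does not reach only later rows make up. A row lasts 1/10 s, in which the tool goes at most 50 mm and 8.59 degrees, less where a joint would pass 70% of its speed; a pose out of reach is approached as far as the arm can. A call with a gripper value outside its range is refused whole. OPENING is the closure, from -1 (fully open) to 1 (shut), so that 0 is half open, set as the call begins (- or left out, the last holds). The fingers move at their own pace and stop on an object; the grip force is fixed at half the most. Time passes only in rows, so rows that repeat a pose let the fingers close. It gives the time, the measured TCP pose, the force, the opening and the grip force at its end, in the units of the state.
- bot.get_state(): the state, without advancing time (a new reading comes with each control period).
- bot.grab_frame(name): name is "side" or "top"; returns a dict with "img" (480x640x3 uint8, blue, green, red), "range_z" (480x640 float32, m along the optical axis (not along the pixel's ray), 0 where there is no reading), "K" (3x3 intrinsics, pixels), "world_to_cam" (4x4, takes a point from world to camera coordinates). Camera axes: x right, y down, z forward; pixel columns grow to the right and rows downward; lengths in m; the calibration is good to about 2 mm. A picture is of the moment at which its call begins.
- bot.sign_off(): hands the job in; it is judged then, once.
Trained networks look in the newest picture that a camera, given by its name, has taken for a name from the list of things; names that differ only in an ending like _2 or _b are one class to them, and where a whole thing is asked for, a point or a joint stands for the part that bears it (a point fixed in the world has none). Each returns a list of dicts, best first, with "p" (0 to 1); they miss things now and then, are a little off and sometimes report something else, mostly with a low value. They report only what shows in the picture. A call takes as long as a camera call. They do not tell look-alikes from the thing itself.
- bot.regions_of(thing, camera): "pixels" (480x640 bool, what is visible of it) and "pixel" ([column, row] in pixels, amid what is visible of it).
The state is a dict: "time": time; "qpos": joint angles; "joint_vel": joint speeds; "joint_efforts": joint torques, N m; "eef_pos": TCP position; "eef_rot": TCP orientation; "force": force on the tool from outside, world axes, zero at the start; "wrist_torque": the same for the moment, N m; "finger_gap": finger opening in m; "grasp_force": force on a finger pad.
Only numpy, scipy, OpenCV 4.12 (cv2) and the standard library are available. Lean on these libraries where they do the work, as an engineer would, in place of code of your own. Each camera call takes 0.05 s, during which the arm holds its last target. There are 200 camera calls.

TASK

A spent red cartridge is stuck inside the slanted aluminium barrel. Take the push-rod out of its black holder by its bare steel part and push its steel end partway into the barrel until it stops against the cartridge, then let go so that it stands there by itself. Take hold of it again further back, on its orange grip, push it fully home so that the cartridge is driven out at the lower end, and leave the rod there, without disturbing the jar, the beaker or the timer.

Things in the scene. Friction and masses are not known exactly. Their poses are not given: they have to be found in the camera images.
- bore_mouth (a point): centre of the barrel's mouth, 185 mm above the worktop (aluminium tube 36 mm across, dark funnel rim 53 mm). z runs along the bore and points out of the mouth: 28 degrees from vertical, the mouth leaning toward the robot's side; y is level, across the stand. The funnel narrows from 37 mm to 20.5 mm, 12 mm inside; 24 mm bore from 52 mm down; barrel 140 mm long
- cartridge (a joint): how far (m) the red cartridge (22 mm thick, 50 mm long) is pushed down the bore. At 0 its upper face is 48 mm below the mouth along the bore; at 0.085 it meets its stop: upper face 133 mm down, lower end 43 mm out of the barrel. Starts at 0 to 0.015. Slides against 6 N of friction plus 20 N per m/s, stays where left, bears the rod's weight
- rod_center (a point): centre of the loose push-rod: round, 18 mm thick, 190 mm long, about 180 g. z points from the steel tip (95 mm below) to the rounded orange end (95 mm above). Lower 136 mm steel, upper 54 mm orange grip, same thickness. It starts upright in its holder, tip down. Fully home, its tip is 133 mm below the mouth and 57 mm stay outside
- rod_tip (a point): centre of the rod's steel tip, axes as rod_center
- holder: black round holder on a grey disc 90 mm across, fixed to the bench; origin at the centre of the underside. A tube 40 mm outside reaches to 62 mm height; its socket is 20 to 22 mm wide, its floor 14 mm above the worktop, so the rod stands 48 mm deep in it with up to 3 degrees of play
- jar: closed sample jar with blue cap, 66 mm across, 89 mm high, loose; origin at the centre of the underside. Leave alone
- beaker: glass beaker, 58 mm across, 72 mm high, loose; origin at the centre of the underside. Leave alone
- timer: white bench timer, 58 x 62 x 20 mm, loose; origin at the centre of the underside. Leave alone
- stand: fixed stand of the barrel: grey base 170 x 110 x 12 mm, two blue cheeks up to 122 mm high; origin at the centre of the underside, x away from the mouth, which lies 60 mm to -x of it
Mind the look-alikes: they are no part of the job. Of the things that look like the part that bears rod_center, the smallest one is meant.

How it is judged:
By the outcome, as a careful person would: the job done as asked, in the order asked, and still so for the second after the job is handed in, with the robot touching nothing.
It also fails if it takes over 51 s, if anything falls off the work surface, if the arm or the gripper's body presses on something with over 40 N, if the wrist force passes 120 N, or if a joint passes its speed limit or range.

## Working session

There is one attempt and no reset: what is moved stays moved. The work goes in short steps, Python scripts to look and compute and a shell command to move; the robot and the scene stay as the last step left them, time stands still between calls to the robot, and variables do not carry over. Pictures are saved under pics/ and viewed, at most 13 in all, crops included, and the job is handed in when it is done.

```bash
mkdir -p pics; cat > h.py <<'E'
import numpy as np, cv2
from station import bot
from scipy.spatial.transform import Rotation as R
def cloud(f):
    z=f["range_z"];K=f["K"];v,u=np.indices(z.shape)
    P=np.stack([(u-K[0,2])/K[0,0]*z,(v-K[1,2])/K[1,1]*z,z],-1)
    T=np.linalg.inv(f["world_to_cam"]);return P@T[:3,:3].T+T[:3,3]
def pix(f,p):
    q=f["world_to_cam"][:3,:3]@np.array(p)+f["world_to_cam"][:3,3];q=f["K"]@q;return q[:2]/q[2]
def rot():
    s=bot.get_state();q=s["eef_rot"];return np.array(s["eef_pos"]),R.from_quat([q[1],q[2],q[3],q[0]])
E
python3 - <<'E'
from h import *
np.set_printoptions(precision=4,suppress=True)
ims=[]
for c in("side","top"):
    f=bot.grab_frame(c);ims.append(f["img"]);C=cloud(f);cv2.imwrite(f"pics/{c}1.png",f["img"])
    print(c,np.linalg.inv(f["world_to_cam"])[:3].round(3).tolist(),f["K"][0])
    for t in("rod_center","holder","stand","cartridge","jar","beaker","timer"):
        for r in bot.regions_of(t,c):
            m=r["pixels"]&(f["range_z"]>0);P=C[m]
            if len(P)>5: print(t,round(r["p"],2),r["pixel"],m.sum(),"med",np.median(P,0),"lo",np.percentile(P,3,0),"hi",np.percentile(P,97,0))
s=bot.get_state();print(s,bot.finger_overhang);print(rot()[1].as_matrix())
E
```

```text
side [[0.891, -0.21, 0.402, 0.142], [-0.453, -0.455, 0.767, -0.402], [0.022, -0.865, -0.501, 0.609]] [505.36     0.     321.9679]
rod_center 0.96 [309.1, 235.6] 615 med [0.5043 0.3437 0.1379] lo [0.4988 0.3402 0.0631] hi [0.5146 0.3512 0.2023]
rod_center 0.74 [244.9, 234.0] 1804 med [0.3857 0.3805 0.1546] lo [0.3767 0.3766 0.0125] hi [0.3995 0.3911 0.2712]
rod_center 0.56 [267.9, 249.1] 1953 med [0.4004 0.3003 0.1588] lo [0.3917 0.2965 0.0134] hi [0.4139 0.311  0.2712]
holder 0.68 [306.7, 289.7] 1231 med [0.4979 0.335  0.0106] lo [0.4665 0.3071 0.0012] hi [0.5448 0.3819 0.0615]
stand 0.64 [309.1, 234.5] 642 med [0.5046 0.3438 0.1376] lo [0.4988 0.3402 0.0628] hi [0.5161 0.3535 0.2025]
stand 0.63 [426.6, 355.7] 7669 med [0.5695 0.0519 0.0205] lo [0.5206 0.0107 0.0064] hi [0.6745 0.1161 0.1838]
cartridge 0.31 [418.2, 297.4] 1398 med [0.555  0.0672 0.1684] lo [0.5258 0.0566 0.1189] hi [0.5844 0.0998 0.1936]
jar 0.95 [369.0, 274.0] 1462 med [0.6114 0.2882 0.0589] lo [0.5916 0.2753 0.0074] hi [0.6453 0.3245 0.0895]
beaker 0.98 [323.0, 234.8] 669 med [0.6106 0.4806 0.0485] lo [0.5881 0.471
[... 1307 characters left out ...]
 med [0.4071 0.1866 0.0168] lo [0.3803 0.1581 0.0115] hi [0.4334 0.2153 0.0209]
{'time': 0.8, 'qpos': array([ 1.3218,  0.689 , -0.1946,  1.5653,  0.1573,  0.9025, -0.2151]), 'joint_vel': array([ 0.0006,  0.001 ,  0.0003, -0.0002,  0.0006, -0.0001, -0.0015]), 'joint_efforts': array([  0.0014, -52.7444,  -1.2668, -15.374 ,  -0.052 ,  -0.0008,
         0.    ]), 'eef_pos': array([ 0.1744, -0.6002,  0.2608]), 'eef_rot': array([0.0001, 0.99  , 0.1409, 0.    ]), 'force': array([-0.238 ,  0.0227, -0.2209]), 'wrist_torque': array([ 0.0011, -0.0293,  0.0456]), 'grasp_force': 0.0, 'finger_gap': 0.08810349234129519} 0.022
[[ 0.9603  0.279   0.0001]
 [ 0.279  -0.9603 -0.0002]
 [ 0.      0.0002 -1.    ]]
```

View pics/side1.png

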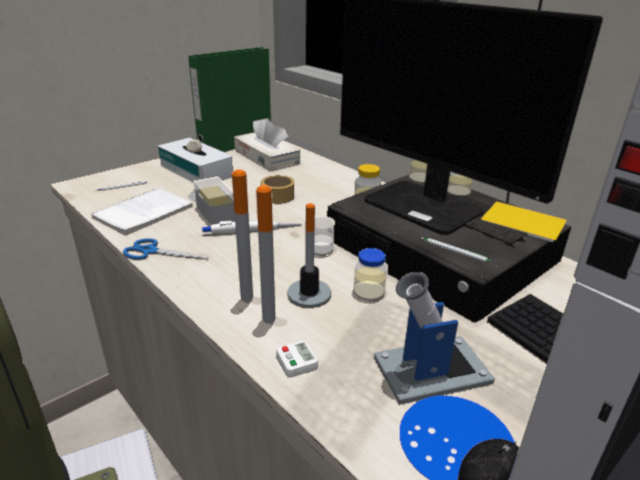

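View pics/top1.png

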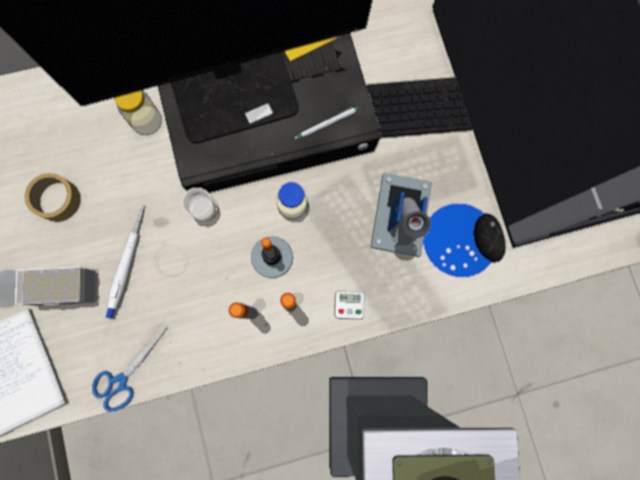

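```bash
python3 - <<'E'
from h import *
np.set_printoptions(precision=4,suppress=True)
for c in("top","side"):
    f=bot.grab_frame(c);C=cloud(f);z=f["range_z"]
    r=[r for r in bot.regions_of("stand",c) if 390<r["pixel"][0]<440]
    if r:
        P=C[cv2.dilate(r[0]["pixels"].astype(np.uint8),np.ones((5,5)))>0]; Q=P[(P[:,2]>.006)&(P[:,2]<.018)]
        print(c,"base",cv2.minAreaRect((Q[:,:2]*1000).astype(np.float32)))
    # mouth: rays at z=.185 for dark rim
    T=np.linalg.inv(f["world_to_cam"]);Ki=np.linalg.inv(f["K"])
    def ray(u,v,h):
        d=T[:3,:3]@Ki@np.array([u,v,1]);return T[:3,3]+d*(h-T[2,3])/d[2]
    uv=(414,223) if c=="top" else (413,286)
    print("mouth",ray(*uv,.185))
    W=C[(C[...,0]>.48)&(C[...,0]<.62)&(C[...,1]>.0)&(C[...,1]<.13)&(C[...,2]>.17)&(z>0)]
    print("rim pts",len(W),W.min(0),W.max(0),W.mean(0))
    W=C[(abs(C[...,0]-.505)<.03)&(abs(C[...,1]-.345)<.03)&(z>0)]
    for lo,hi in((.07,.1),(.1,.13),(.13,.16),(.16,.19),(.195,.22)):
        w=W[(W[:,2]>lo)&(W[:,2]<hi)]; print(lo,len(w),w.mean(0) if len(w) else'',w[:,2].max() if len(w) else '')
    W=C[(C[...,0]>.2)&(C[...,0]<.6)&(C[...,1]>-.5)&(C[...,1]<-.05)&(C[...,2]>.1)&(z>0)]
    if len(W):print("tower",W.min(0),W.max(0))
    a=(370,240) if c=="side" else (360,160)
    cr=f["img"][a[1]:a[1]+120,a[0]:a[0]+130];cv2.imwrite(f"pics/c_{c}.png",cv2.resize(cr,None,fx=4,fy=4,interpolation=2))
E
python3 -c "
import cv2,numpy as np;cv2.imwrite('pics/c.png',np.hstack([cv2.resize(cv2.imread(f'pics/c_{c}.png'),(390,360)) for c in('side','top')]))"
```

```text
top base ((603.6424560546875, 68.28571319580078), (110.68785858154297, 171.05975341796875), 79.2142562866211)
mouth [0.5459 0.0842 0.185 ]
rim pts 483 [0.5221 0.0547 0.17  ] [0.5663 0.1041 0.1972] [0.545  0.0781 0.1813]
0.07 20 [0.5031 0.3466 0.0839] 0.0993204436950258
0.1 20 [0.5031 0.3478 0.1147] 0.12908880996315675
0.13 23 [0.5029 0.3469 0.1454] 0.15929927357740903
0.16 23 [0.5028 0.3472 0.175 ] 0.18903737411248167
0.195 83 [0.5088 0.3494 0.203 ] 0.20845472969659795
tower [ 0.5266 -0.2324  0.1001] [ 0.6    -0.1372  0.4653]
side base ((627.4125366210938, 162.81851196289062), (319.4927978515625, 177.2694854736328), 74.41011047363281)
mouth [0.5447 0.0761 0.185 ]
rim pts 672 [0.5216 0.0543 0.1701] [0.5661 0.1048 0.1982] [0.5473 0.0811 0.1813]
0.07 118 [0.5055 0.3441 0.0851] 0.09992046311560365
0.1 120 [0.505  0.3442 0.115 ] 0.12968091488132388
0.13 123 [0.5048 0.3443 0.145 ] 0.15964864380319976
0.16 137 [0.5053 0.3441 0.1754] 0.18944796640884048
0.195 64 [0.5062 0.3466 0.2005] 0.20495193974774267
tower [ 0.5248 -0.238   0.1   ] [ 0.5999 -0.1573  0.5321]
```

View pics/c.png

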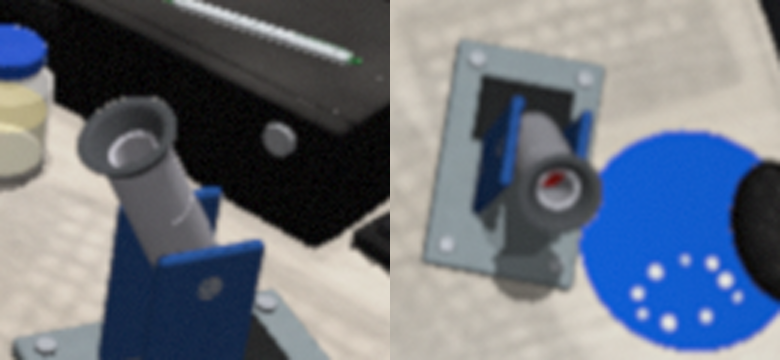

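```bash
python3 -m creep '[[[0.276,-0.284,-0.05,-80],[0.276,-0.284,-0.05,-80],[0.276,-0.284,-0.05,-80],[0.276,-0.284,-0.05,-80],[0.276,-0.284,-0.05,-80],[0.276,-0.284,-0.05,-80],[0.276,-0.284,-0.05,-80],[0.276,-0.284,-0.05,-80],[0.390,-0.460,-0.05,-134],[0.390,-0.460,-0.05,-134],[0.390,-0.460,-0.05,-134],[0.390,-0.460,-0.05,-134],[0.390,-0.460,-0.05,-134],[0.586,-0.819,-0.05,-134],[0.586,-0.819,-0.05,-134],[0.586,-0.819,-0.05,-134],[0.586,-0.819,-0.05,-134],[0.586,-0.819,-0.05,-134],[0.586,-0.819,-0.05,-134],[0.586,-0.819,-0.05,-134]]]' -1; cat > st.py <<'E'
from h import *
import sys
np.set_printoptions(precision=4,suppress=True)
p,r=rot();s=bot.get_state();print(s["time"],p,"q",s["qpos"],"F",s["force"],"T",s["wrist_torque"],s["finger_gap"],s["grasp_force"]);print(r.as_matrix())
if len(sys.argv)>3: print("shift",r.inv().apply(np.array(sys.argv[1:4],float)-p))
E
python3 st.py .5085 .35 .163
```

```text
time: 3.0
eef_pos: [0.4963, 0.294, 0.3107]
eef_rot: [0.0, 0.257, 0.966, -0.0]
force: [2.1, 0.4, 0.6]
finger_gap: 0.088
grasp_force: 0.0
3.0 [0.4963 0.294  0.3107] q [-0.1545  0.6678 -0.8202  1.6337  0.5398  1.0808 -0.0788] F [2.0895 0.4469 0.5911] T [ 0.0626 -0.1861 -0.0193] 0.08800840563540753 0.0
[[-0.8676  0.4973  0.0004]
 [ 0.4973  0.8676 -0.0006]
 [-0.0007 -0.0003 -1.    ]]
shift [0.0174 0.0547 0.1476]
```

```bash
python3 -m creep '[[[0.017,0.055,0,0],[0.017,0.055,0,0],[0.017,0.055,0,0],[0.017,0.055,0,0]]]'; python3 st.py .5085 .35 .164; python3 - <<'E'
from h import *
f=bot.grab_frame("side");g=f["img"][120:320,220:420];cv2.imwrite("pics/a3.png",cv2.resize(g,(600,600)))
E
```

```text
time: 3.4
eef_pos: [0.5087, 0.3465, 0.3103]
eef_rot: [0.0, 0.258, 0.966, -0.001]
force: [-0.9, 0.3, -0.5]
finger_gap: 0.0884
grasp_force: 0.0
3.4 [0.5087 0.3465 0.3103] q [-0.2522  0.7199 -0.8004  1.5144  0.5481  1.144  -0.1105] F [-0.9021  0.2704 -0.5406] T [ 0.002  -0.1599 -0.0003] 0.08840436463510754 0.0
[[-0.8672  0.498  -0.0001]
 [ 0.498   0.8672 -0.0024]
 [-0.0011 -0.0021 -1.    ]]
shift [0.0021 0.0032 0.1463]
```

View pics/a3.png

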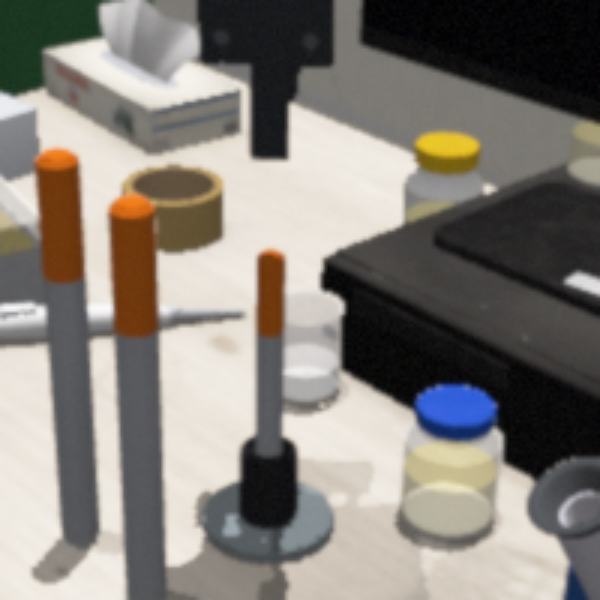

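```bash
python3 -m creep '[[[0.002,0.002,0.04,0],[0.002,0.002,0.08,0],[0.002,0.002,0.11,0],[0.002,0.002,0.13,0],[0.002,0.002,0.14,0],[0.002,0.002,0.146,0],[0.002,0.002,0.146,0],[0.002,0.002,0.146,0]]]';python3 st.py .5085 .35 .164;  python3 -m creep '[[[0,0,0,0],[0,0,0,0],[0,0,0,0],[0,0,0,0],[0,0,0,0],[0,0,0,0]]]' 1; python3 st.py
```

```text
time: 4.25
eef_pos: [0.5083, 0.3513, 0.1658]
eef_rot: [0.001, 0.257, 0.966, 0.001]
force: [-0.0, 0.1, -0.4]
finger_gap: 0.088
grasp_force: 0.0
4.25 [0.5083 0.3513 0.1658] q [-0.3064  0.8813 -0.6989  1.6583  0.7076  0.8696 -0.2503] F [-0.0479  0.0782 -0.4474] T [ 0.0235 -0.1032  0.0479] 0.08796943337454706 0.0
[[-0.8675  0.4974  0.0014]
 [ 0.4974  0.8675  0.0011]
 [-0.0007  0.0017 -1.    ]]
shift [-0.0008 -0.001   0.0018]
time: 4.85
eef_pos: [0.5077, 0.3511, 0.1647]
eef_rot: [0.0, 0.257, 0.966, -0.0]
force: [0.2, 0.1, 0.9]
finger_gap: 0.0425
grasp_force: 0.0
4.85 [0.5077 0.3511 0.1647] q [-0.3071  0.8828 -0.6981  1.659   0.7078  0.8692 -0.2505] F [0.2253 0.1231 0.8814] T [ 0.0752 -0.1626  0.0308] 0.04248726006097527 0.0
[[-0.8678  0.4969 -0.    ]
 [ 0.4969  0.8678 -0.0001]
 [-0.     -0.0001 -1.    ]]
```

```bash
python3 -m creep '[[[0,0,0.0015,0],[0,0,0.003,0],[0,0,0.003,0]]]' 0; python3 st.py
```

```text
time: 5.15
eef_pos: [0.5076, 0.3509, 0.1613]
eef_rot: [-0.0, 0.257, 0.966, -0.0]
force: [0.0, 0.5, -0.3]
finger_gap: 0.0441
grasp_force: 0.0
5.15 [0.5076 0.3509 0.1613] q [-0.3085  0.8869 -0.6952  1.6613  0.7116  0.8639 -0.2536] F [ 0.0298  0.514  -0.2778] T [-0.0091 -0.157   0.0055] 0.0441207663506504 0.0
[[-0.8678  0.4969 -0.0004]
 [ 0.4969  0.8678 -0.0005]
 [ 0.0001 -0.0006 -1.    ]]
```

```bash
python3 -m creep '[[[0,0,0.0015,0],[0,0,0.003,0],[0,0,0.003,0]]]' 0|grep -E "pos|force"; python3 -m creep '[[[0,0,0.0015,0],[0,0,0.003,0],[0,0,0.003,0]]]' 0 | grep -E "pos|force"
```

```text
eef_pos: [0.5076, 0.3509, 0.1584]
force: [-0.2, -0.3, 0.4]
grasp_force: 0.0
eef_pos: [0.5076, 0.351, 0.1554]
force: [-0.1, -0.3, 0.0]
grasp_force: 0.0
```

```bash
for i in 1; do python3 -m creep '[[[0,0,0.0015,0],[0,0,0.003,0],[0,0,0.004,0]]]' 0|grep -E "pos|force"; python3 -m creep '[[[0,0,0.0015,0],[0,0,0.003,0],[0,0,0.004,0]]]' 0 | grep -E "pos|force"; done
```

```text
eef_pos: [0.5077, 0.351, 0.1515]
force: [-0.8, 0.5, 0.2]
grasp_force: 0.0
eef_pos: [0.5077, 0.351, 0.1475]
force: [-0.3, -0.5, -0.3]
grasp_force: 0.0
```

```bash
python3 -m creep '[[[0,0,0.0015,0],[0,0,0.003,0],[0,0,0.004,0]]]' 0|grep -E "pos|force"; python3 -m creep '[[[0,0,0.0015,0],[0,0,0.003,0],[0,0,0.004,0]]]' 0 | grep -E "pos|force";  python3 -m creep '[[[0,0,0.0015,0],[0,0,0.003,0],[0,0,0.004,0]]]' 0 | grep -E "time|pos|force"
```

```text
eef_pos: [0.5077, 0.351, 0.1435]
force: [-0.5, -0.7, -0.4]
grasp_force: 0.0
eef_pos: [0.5077, 0.351, 0.1395]
force: [0.0, 0.0, -0.2]
grasp_force: 0.0
time: 7.25
eef_pos: [0.508, 0.3515, 0.1361]
force: [0.3, -1.3, 7.2]
grasp_force: 0.0
```

```bash
python3 -m creep '[[[0,0,-0.004,0],[0,0,-0.004,0],[0,0,-0.004,0],[0,0,-0.004,0],[0,0,-0.004,0],[0,0,-0.004,0]]]' 1 | grep -E "time|pos|force|gap"; python3 st.py; python3 - <<'E'
from h import *
f=bot.grab_frame("side");g=f["img"][140:300,240:400];cv2.imwrite("pics/a4.png",cv2.resize(g,(600,600)))
E
```

```text
time: 7.85
eef_pos: [0.5077, 0.3509, 0.1396]
force: [0.1, -0.7, 0.4]
finger_gap: 0.0172
grasp_force: 30.0
7.85 [0.5077 0.3509 0.1396] q [-0.3186  0.9143 -0.675   1.674   0.7388  0.8261 -0.2756] F [ 0.0534 -0.6647  0.3905] T [-0.0909 -0.1157  0.0008] 0.01716275316826185 29.999978551823006
[[-0.8678  0.497  -0.0001]
 [ 0.497   0.8678 -0.0004]
 [-0.0001 -0.0004 -1.    ]]
```

View pics/a4.png

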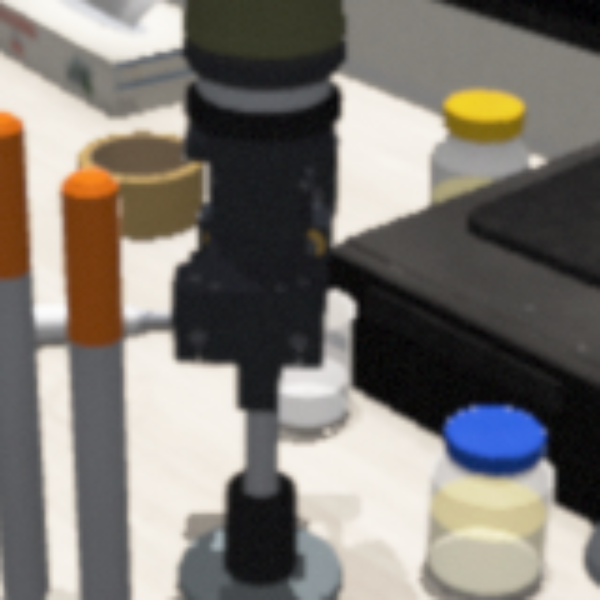

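```bash
python3 -m creep '[[[0,0,-0.015,0],[0,0,-0.03,0],[0,0,-0.042,0],[0,0,-0.042,0],[0,0,-0.042,0],[-0.006,0,-0.042,0],[-0.012,0,-0.042,0],[-0.017,0,-0.042,0],[-0.022,0,-0.042,0],[-0.027,0,-0.041,0],[-0.032,0,-0.040,0],[-0.037,0,-0.039,0],[-0.042,0,-0.038,0]]]'; python3 st.py; python3 - <<'E'
from h import *
f=bot.grab_frame("side");g=f["img"][140:300,240:400];cv2.imwrite("pics/a5.png",cv2.resize(g,(600,600)))
E
```

```text
time: 9.2
eef_pos: [0.5377, 0.3343, 0.178]
eef_rot: [-0.006, 0.255, 0.967, 0.001]
force: [-13.2, 3.9, 5.3]
finger_gap: 0.0171
grasp_force: 30.0
9.2 [0.5377 0.3343 0.178 ] q [-0.2492  0.8906 -0.7233  1.5916  0.6801  0.9317 -0.1532] F [-13.1696   3.9308   5.3361] T [1.6674 4.3402 0.0595] 0.01713234892409762 30.00044455016905
[[-0.8699  0.4931 -0.0111]
 [ 0.493   0.87    0.0052]
 [ 0.0122 -0.001  -0.9999]]
```

View pics/a5.png

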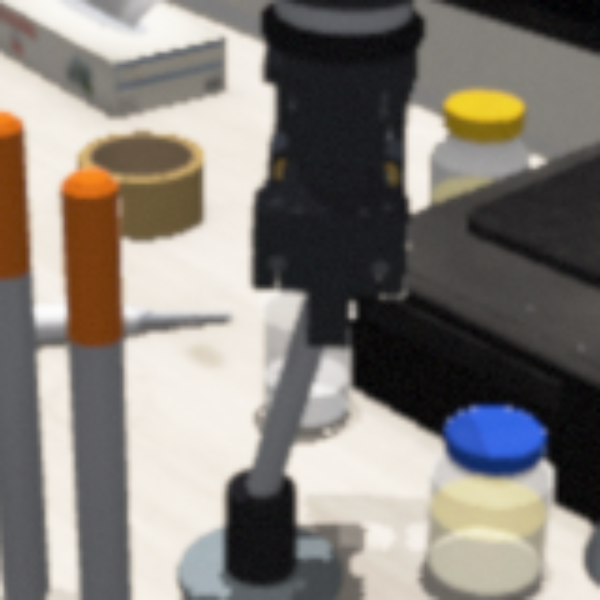

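```bash
python3 -m creep '[[[-0.003,0,0.0005,0],[-0.006,0,0.001,0],[-0.006,0,0.001,0]]]'; python3 st.py|head -1; python3 - <<'E'
from h import *
# rod axis in world from side depth: grey/steel points near rod below fingers
f=bot.grab_frame("side");C=cloud(f);p,r=rot();W=C[(np.linalg.norm(C[...,:2]-[.515,.345],axis=-1)<.05)&(C[...,2]>.068)&(C[...,2]<p[2]-.025)]
for lo in np.arange(.07,.16,.015):
    w=W[(W[:,2]>lo)&(W[:,2]<lo+.015)]; print(round(lo,3),len(w),r.inv().apply(w.mean(0)-p) if len(w) else '')
E
```

```text
time: 9.55
eef_pos: [0.5434, 0.331, 0.1764]
eef_rot: [-0.006, 0.255, 0.967, 0.001]
force: [-13.1, 6.0, 2.4]
finger_gap: 0.0168
grasp_force: 29.9
9.55 [0.5434 0.331  0.1764] q [-0.2422  0.8961 -0.7222  1.5826  0.6815  0.9349 -0.1424] F [-13.1389   5.9585   2.3813] T [1.6675 3.8316 0.034 ] 0.01676163173127292 29.945435840345453
0.07 59 [ 0.03422628 -0.00715644  0.09890363]
0.085 64 [ 0.03032302 -0.00689913  0.08428579]
0.1 64 [ 0.02614057 -0.00684734  0.06927908]
0.115 67 [ 0.02168995 -0.00693959  0.0540085 ]
0.13 68 [ 0.01750409 -0.00692706  0.03900437]
0.145 26 [ 0.01693875 -0.00651092  0.02850014]
```

```bash
python3 -m creep '[[[0,0,-0.03,0],[0,0,-0.07,0],[0,0,-0.12,0],[0,0,-0.164,0],[-0.074,-0.235,-0.164,161],[-0.074,-0.235,-0.164,161],[-0.074,-0.235,-0.164,161],[-0.074,-0.235,-0.164,161],[-0.074,-0.235,-0.164,161],[-0.074,-0.235,-0.164,161],[-0.074,-0.235,-0.164,161],[-0.074,-0.235,-0.164,161],[-0.074,-0.235,-0.164,161],[-0.074,-0.235,-0.164,161],[-0.074,-0.235,-0.164,161],[-0.074,-0.235,-0.164,161],[-0.074,-0.235,-0.164,161],[-0.074,-0.235,-0.164,161],[-0.074,-0.235,-0.164,161],[-0.074,-0.235,-0.164,161]]]'; python3 st.py .491 .0897 .34
```

```text
time: 11.6
eef_pos: [0.4976, 0.0849, 0.3407]
eef_rot: [0.001, 0.994, 0.107, 0.0]
force: [-0.7, -0.1, -2.2]
finger_gap: 0.0173
grasp_force: 30.0
11.6 [0.4976 0.0849 0.3407] q [-0.1167  0.432  -0.2182  1.8108  0.1179  0.9111 -1.744 ] F [-0.699  -0.0813 -2.1936] T [-0.0177  0.0367 -0.0849] 0.017289231477440593 30.00331121889758
[[ 0.9771  0.2129  0.0008]
 [ 0.2129 -0.9771 -0.0021]
 [ 0.0003  0.0022 -1.    ]]
shift [-0.0054 -0.0061  0.0007]
```

```bash
python3 -m creep '[[[-0.005,-0.006,0,23.1],[-0.005,-0.006,0,23.1],[-0.005,-0.006,0,23.1],[-0.005,-0.006,0,23.1],[-0.005,-0.006,0,23.1]]]' | grep -E "time|pos|rot"; cat > rod.py <<'E'
from h import *
np.set_printoptions(precision=4,suppress=True)
f=bot.grab_frame("side");C=cloud(f);p,r=rot();L=r.inv().apply((C-p).reshape(-1,3)).reshape(C.shape)
m=(abs(L[...,1])<.02)&(L[...,2]>.026)&(L[...,2]<.2)&(L[...,0]>-.02)&(L[...,0]<.07)&(C[...,2]>.2)
print("pos",p,"az",np.degrees(np.arctan2(*r.as_matrix()[1::-1,0])))
for lo in np.arange(.025,.13,.015):
    w=L[m&(L[...,2]>lo)&(L[...,2]<lo+.015)]
    if len(w):print(round(lo,3),len(w),w.mean(0),w[:,2].max())
T=f["world_to_cam"];cam=np.linalg.inv(T)[:3,3];v=r.inv().apply(cam-p);print("view dir in tool",v/np.linalg.norm(v))
g=f["img"][150:310,330:490];cv2.imwrite("pics/a6.png",cv2.resize(g,(600,600)))
E
python3 rod.py
```

```text
time: 12.1
eef_pos: [0.491, 0.0905, 0.3407]
eef_rot: [0.001, 0.996, -0.09, 0.0]
pos [0.491  0.0907 0.3407] az -10.300212589031554
0.025 105 [0.0123 0.0066 0.0338] 0.03989137994646391
0.04 129 [0.0157 0.0063 0.0474] 0.05487624351476997
0.055 122 [0.0194 0.0064 0.0622] 0.06972307147788877
0.07 123 [0.0234 0.0063 0.0773] 0.08486997937144282
0.085 114 [0.0275 0.0063 0.0925] 0.09983168649371611
0.1 112 [0.0316 0.0062 0.1075] 0.11497176007724647
0.115 27 [0.0321 0.005  0.1176] 0.12075954195486058
view dir in tool [-0.3867  0.8285 -0.405 ]
```

View pics/a6.png

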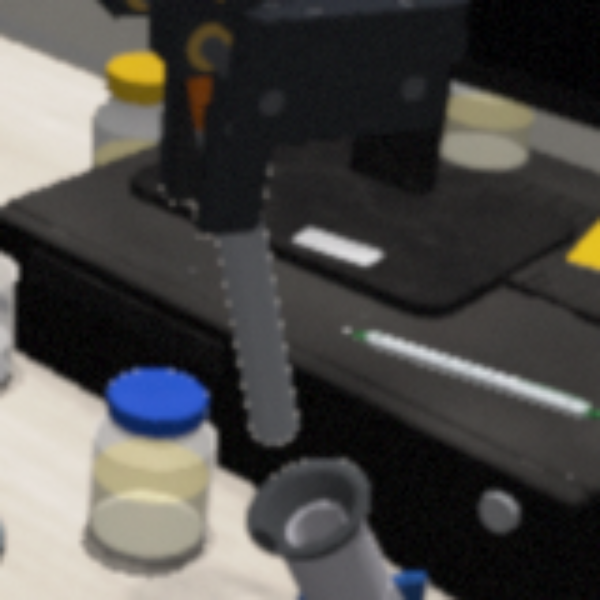

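```bash
python3 -m creep '[[[0.004,0.001,0.01,0.5],[0.008,0.002,0.02,0.5],[0.008,0.002,0.02,0.5],[0.0106,0.002,0.025,0.5],[0.0133,0.002,0.03,0.5],[0.016,0.002,0.035,0.5],[0.0187,0.002,0.04,0.5],[0.0213,0.002,0.045,0.5],[0.0213,0.002,0.045,0.5]]]' ; sed -i 's/(C\[...,2\]>.2)/(C[...,2]>.2-.0)/; s/a6/a7/' rod.py; python3 rod.py
```

```text
time: 13.05
eef_pos: [0.5112, 0.0853, 0.2949]
eef_rot: [0.0, 0.995, -0.095, -0.001]
force: [-0.1, -0.0, -1.7]
finger_gap: 0.0166
grasp_force: 30.0
pos [0.5112 0.0854 0.2953] az -10.911493096746991
0.025 86 [0.0124 0.0067 0.0347] 0.0398706309311988
0.04 111 [0.0154 0.0062 0.0476] 0.05469488940683748
0.055 114 [0.0194 0.0061 0.0626] 0.06987240326910044
0.07 103 [0.0232 0.0062 0.0774] 0.08473946035970435
0.085 74 [0.0265 0.0061 0.0899] 0.09514068274154076
view dir in tool [-0.3941  0.7984 -0.4553]
```

View pics/a7.png

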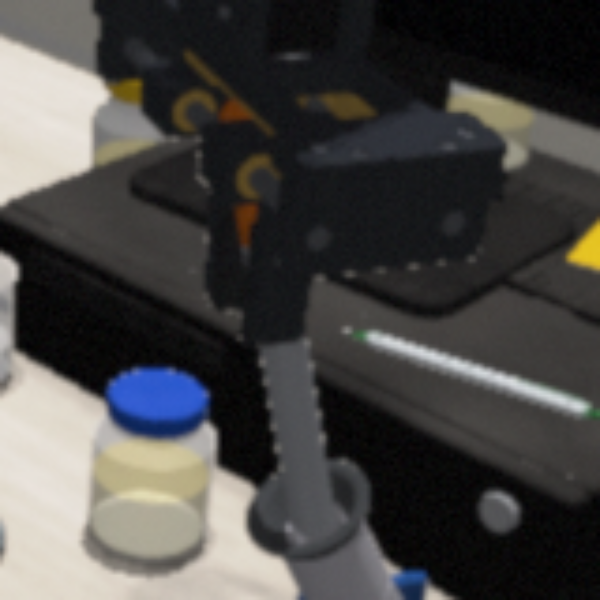

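```bash
python3 -m creep '[[[0.0012,0,0.0022,0],[0.0023,0,0.0044,0],[0.0035,0,0.0066,0],[0.0035,0,0.0066,0]]]'|grep -E "pos|^force"; python3 -m creep '[[[0.0012,0,0.0022,0],[0.0023,0,0.0044,0],[0.0023,0,0.0044,0]]]'|grep -E "pos|^force|time"
```

```text
eef_pos: [0.5147, 0.0847, 0.2888]
force: [-0.4, -0.2, -2.1]
time: 13.8
eef_pos: [0.5167, 0.0843, 0.2843]
force: [-0.4, 0.2, -1.7]
```

```bash
python3 -m creep '[[[0.0012,0,0.0022,0],[0.0023,0,0.0044,0],[0.0023,0,0.0044,0]]]'|grep -E "pos|^force"; python3 -m creep '[[[0.0012,0,0.0022,0],[0.0023,0,0.0044,0],[0.0023,0,0.0044,0]]]'|grep -E "pos|^force|time"
```

```text
eef_pos: [0.5185, 0.0841, 0.2797]
force: [-1.4, 0.8, -2.9]
time: 14.4
eef_pos: [0.5203, 0.084, 0.2758]
force: [-4.0, 1.3, 0.6]
```

```bash
python3 -m creep '[[[0,0,0,0],[0,0,0,0],[0,0,0,0],[0,0,0,0],[0,0,0,0]]]' 0.4; sed -i 's/a7/a8/' rod.py; python3 rod.py
```

```text
time: 14.9
eef_pos: [0.5217, 0.0834, 0.276]
eef_rot: [0.0, 0.995, -0.095, 0.0]
force: [-1.5, 1.3, -0.3]
finger_gap: 0.0264
grasp_force: 0.0
pos [0.5217 0.0834 0.276 ] az -10.914857527678882
0.025 50 [0.0121 0.0065 0.0363] 0.039691116854856094
0.04 111 [0.0136 0.0059 0.0473] 0.05499690066857505
0.055 108 [0.0176 0.0059 0.0625] 0.06991312568467982
0.07 41 [0.0196 0.0058 0.0732] 0.07591536222436786
view dir in tool [-0.4012  0.7831 -0.4751]
```

View pics/a8.png

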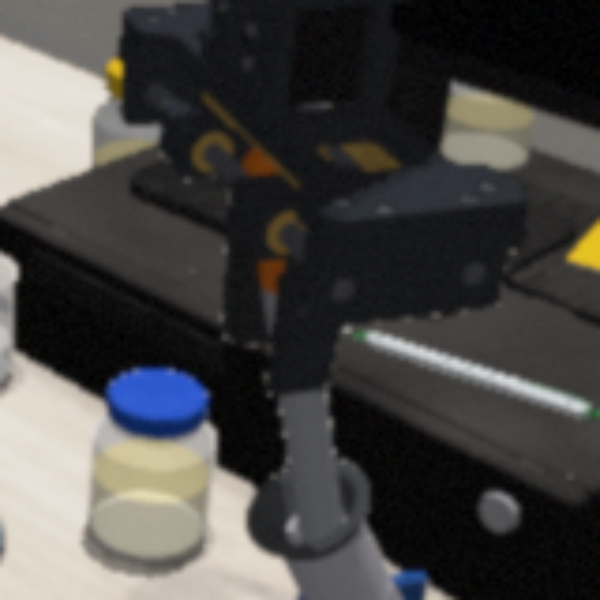

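```bash
python3 -m creep '[[[-0.004,0,-0.0015,0],[-0.008,0,-0.003,0],[-0.012,0,-0.004,0],[-0.016,0,-0.005,0],[-0.020,0,-0.006,0],[-0.024,0,-0.007,0],[-0.028,0,-0.009,0],[-0.028,0,-0.009,0],[-0.028,0,-0.009,0]]]' 0.3; sed -i 's/a8/a9/;s/> *.2-.0/>.19/' rod.py; python3 rod.py
```

```text
time: 15.85
eef_pos: [0.494, 0.0888, 0.285]
eef_rot: [-0.0, 0.995, -0.095, 0.0]
force: [-0.3, -0.1, -0.1]
finger_gap: 0.0309
grasp_force: 0.0
pos [0.4941 0.0888 0.285 ] az -10.912035625374356
0.025 73 [0.0036 0.0062 0.0353] 0.039952191669611545
0.04 125 [0.0132 0.0064 0.0477] 0.054927014124148354
0.055 121 [0.0228 0.0065 0.0626] 0.06972022889213728
0.07 110 [0.0324 0.0062 0.0775] 0.08467642936712481
0.085 170 [0.0539 0.0031 0.0911] 0.09496111278575961
view dir in tool [-0.3692  0.8004 -0.4723]
```

View pics/a9.png

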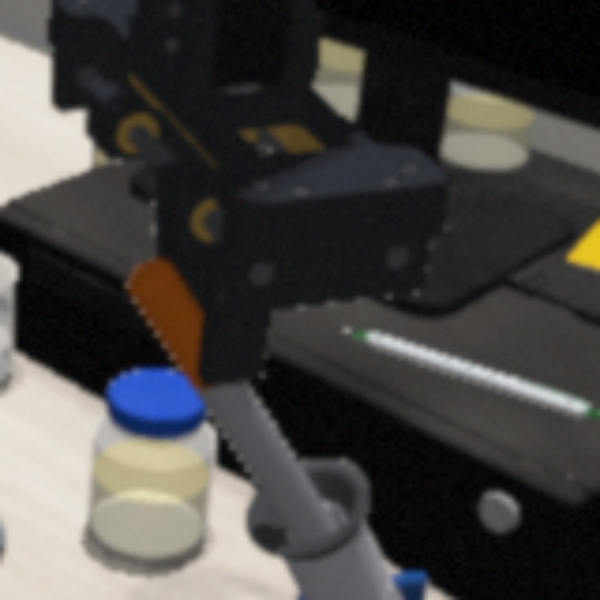

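```bash
cat > dep.py <<'E'
from h import *
np.set_printoptions(precision=4,suppress=True)
M=np.array([.5447,.0795,.185]);b=np.array([-.461,.088,.883])
for c in("side","top"):
    f=bot.grab_frame(c);C=cloud(f);B,G,Rr=[f["img"][...,i].astype(int) for i in range(3)]
    m=(Rr>120)&(B<70)&(G<130)&(Rr>1.5*G)&(np.linalg.norm(C-[.49,.09,.28],axis=-1)<.09)
    P=C[m];t=(P-M)@b; q=P-M-np.outer(t,b)
    if len(P):print(c,len(P),"axial min/max",np.percentile(t,[1,50,99]),"off-axis",q.mean(0),"top",P[t>t.max()-.006].mean(0))
E
python3 dep.py
python3 - <<'E'
from h import *
f=bot.grab_frame("side");C=cloud(f)
for u,v in((330+int(165*160/600),150+int(290*160/600)),(330+48,150+90)): print(f["img"][v,u],C[v,u])
E
sed -i 's/Rr>120/Rr>80/' dep.py; python3 dep.py
```

```text
[ 13  53 106] [0.47287002 0.08409884 0.29543288]
[ 11  51 104] [0.48019428 0.08288733 0.27465719]
side 329 axial min/max [0.0905 0.1213 0.1375] off-axis [-0.0128 -0.0039 -0.0063] top [0.4694 0.0896 0.298 ]
top 57 axial min/max [0.1307 0.1349 0.1373] off-axis [-0.0117  0.003  -0.0064] top [0.4707 0.0941 0.2976]
```

```bash
python3 -m creep '[[[0,0,0,0],[-0.013,-0.001,0.001,0],[-0.013,-0.001,0.001,0],[-0.013,-0.001,0.001,0],[-0.013,-0.001,0.001,0],[-0.013,-0.001,0.001,0]]]' -0.2 | grep -E "pos|^force|gap"; python3 dep.py; python3 -m creep '[[[0,0,0,0],[0,0,0,0],[0,0,0,0],[0,0,0,0],[0,0,0,0],[0,0,0,0],[0,0,0,0],[0,0,0,0]]]' 1; python3 dep.py
```

```text
eef_pos: [0.4819, 0.0921, 0.284]
force: [0.5, -0.3, 1.2]
finger_gap: 0.0529
side 182 axial min/max [0.1044 0.1295 0.1372] off-axis [-0.0148 -0.0039 -0.0073] top [0.4389 0.0414 0.3307]
time: 17.65
eef_pos: [0.4814, 0.0922, 0.2839]
eef_rot: [0.0, 0.995, -0.095, 0.0]
force: [0.3, -0.5, -0.2]
finger_gap: 0.0171
grasp_force: 30.0
side 132 axial min/max [0.0827 0.1325 0.1373] off-axis [-0.0135 -0.0017 -0.0069] top [0.4688 0.0915 0.2975]
```

```bash
python3 -m creep '[[[0.003,0,0.0022,0],[0.006,0,0.0045,0],[0.0087,0,0.0068,0],[0.0113,0,0.0092,0],[0.0139,0,0.0115,0],[0.0164,0,0.0139,0],[0.0185,0,0.0166,0],[0.0206,0,0.0193,0],[0.0226,0,0.022,0],[0.0245,0,0.0248,0],[0.0263,0,0.0275,0],[0.0281,0,0.0303,0],[0.0281,0,0.0303,0]]]'; python3 dep.py
```

```text
time: 19.05
eef_pos: [0.5093, 0.0867, 0.2531]
eef_rot: [0.0, 0.995, -0.095, 0.0]
force: [-2.1, 0.6, -2.2]
finger_gap: 0.0168
grasp_force: 30.0
side 102 axial min/max [0.0423 0.0934 0.0974] off-axis [-0.0046 -0.0033 -0.0021] top [0.4973 0.0861 0.2672]
```

```bash
python3 -m creep '[[[0.0018,0,0.003,0],[0.0035,0,0.006,0],[0.0052,0,0.009,0],[0.0068,0,0.012,0],[0.0084,0,0.015,0],[0.01,0,0.018,0],[0.0116,0,0.021,0],[0.0132,0,0.024,0],[0.0148,0,0.027,0],[0.0164,0,0.03,0],[0.018,0,0.033,0],[0.0194,0,0.0355,0],[0.0194,0,0.0355,0]]]'; python3 dep.py;python3 -m creep '[[[0.0007,0,0.0013,0],[0.0014,0,0.0026,0],[0.0014,0,0.0026,0]]]'; python3 dep.py
```

```text
time: 20.45
eef_pos: [0.5266, 0.0838, 0.2186]
eef_rot: [-0.0, 0.996, -0.095, -0.001]
force: [-9.4, 1.0, 12.6]
finger_gap: 0.0172
grasp_force: 30.0
side 87 axial min/max [0.0397 0.056  0.0593] off-axis [-0.0053 -0.0025 -0.0025] top [0.5149 0.0832 0.234 ]
time: 20.85
eef_pos: [0.5262, 0.0841, 0.2177]
eef_rot: [-0.0, 0.996, -0.094, -0.003]
force: [-16.5, 1.9, 30.2]
finger_gap: 0.017
grasp_force: 30.0
side 94 axial min/max [0.041  0.0556 0.0583] off-axis [-0.006  -0.0019 -0.0029] top [0.514  0.0835 0.2323]
```

```bash
python3 -m creep '[[[0,0,-0.001,0],[0,0,-0.001,0],[0,0,-0.001,0],[0,0,-0.001,0],[0,0,-0.001,0],[0,0,-0.001,0]]]' -0.2; python3 -m creep '[[[-0.01,0,-0.02,0],[-0.02,0,-0.05,0],[-0.04,0,-0.09,0],[-0.06,0,-0.13,0],[-0.10,0,-0.15,0],[-0.14,0,-0.15,0],[-0.14,0,-0.15,0],[-0.14,0,-0.15,0]]]'; python3 - <<'E'
from h import *
exec(open("dep.py").read().split("for c")[0])
f=bot.grab_frame("side");cv2.imwrite("pics/end.png",f["img"][150:470,220:540].repeat(2,0).repeat(2,1)[:600])
C=cloud(f);B,G,Rr=[f["img"][...,i].astype(int) for i in range(3)]
m=(Rr>80)&(B<80)&(Rr>1.5*G)&(np.linalg.norm(C-[.53,.08,.21],axis=-1)<.06)
t=(C[m]-M)@b;print(len(t),np.percentile(t,[1,50,99]))
m=(Rr>80)&(B<80)&(G<80)&(np.linalg.norm(C-[.62,.065,.05],axis=-1)<.06);print("red below",m.sum(),((C[m]-M)@b).min() if m.any() else '')
E
```

```text
time: 21.55
eef_pos: [0.5296, 0.0829, 0.2163]
eef_rot: [0.0, 0.995, -0.095, 0.0]
force: [0.1, 0.2, -0.4]
finger_gap: 0.0529
grasp_force: 0.0
time: 22.35
eef_pos: [0.3918, 0.1096, 0.3668]
eef_rot: [-0.0, 0.996, -0.095, 0.001]
force: [0.6, 1.0, 0.2]
finger_gap: 0.0528
grasp_force: 0.0
385 [-0.0031  0.0359  0.0584]
red below 19 -0.20239459122368378
```

View pics/end.png

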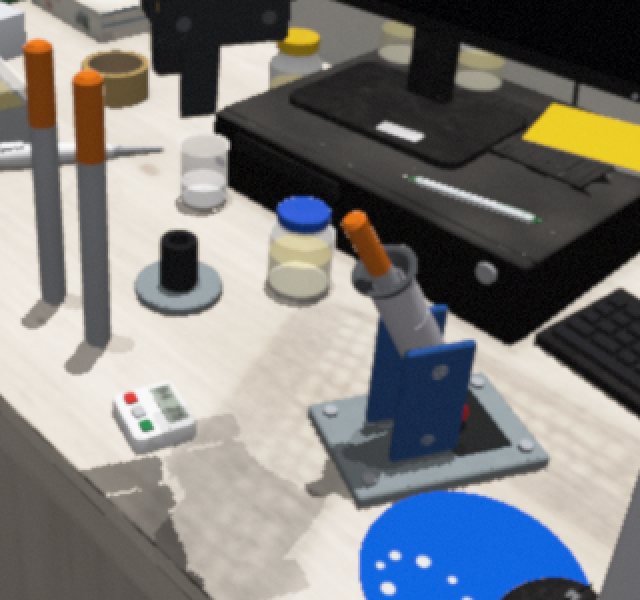

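```bash
python3 -c "
from station import bot
print(bot.sign_off())"
```

```text
the job is handed in; nothing more can be done
None
```

The job is handed in: the rod was taken by its steel, left standing on the cartridge (it slid the last stretch down the bore after I let go), then gripped on the orange and pushed home, with about 58 mm left outside by camera (57 mm expected) and red showing at the barrel's lower end. The jar, beaker and timer look undisturbed.

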